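Load a lidded dish into a feeder lane through its sprung gate

ROBOT

A 6-joint arm with a two-finger parallel gripper is mounted at the origin on a cart in front of the work surface, level with it; the furniture and walls round the work are solid. World frame = base frame: x ahead of the robot, y to its left, z up, the work surface at z = 0. Lengths are in m, angles in rad, forces in N, time in s.
With the tool pointing down it reaches from about 0.425 to 0.95 m from the base axis. Payload 14.7 kg.
Tool frame: the origin (TCP) lies midway between the tips of the shut fingers; the grasp point (between the pads) lies 19 mm behind it (bot.grip_depth is the distance from the TCP to the grasp point, in m); z points along the fingers, y is the direction in which the jaws open and shut (so a half turn about z gives the same grasp; the last joint's range is limited). The gripper opens to 85 mm and grips with 20 to 120 N. Pads are 22 mm wide; open, the fingers measure 114 mm over their backs; the gripper's body (76 mm by 85 mm) begins 54 mm behind the grasp point. The pads swing forward as they close: fully open they stand 13 mm farther back than shut.
Start: joints at [1.291, 0.48, 1.596, -0, 1.065, -0.047], TCP at [0.15, 0.632, 0.231] pointing down, gripper open.
Joint ranges: [-2.75, 2.75], [-0.82, 2.05], [0.23, 2.67], [-1.56, 4.7], [0.09, 2.69], [-2.92, 2.92]. Speed limits (rad/s): [1.89, 1.89, 2.39, 3.01, 3.01, 3.01].

INTERFACE

Orientations are given as a rotation vector (axis times angle).
In Python, from bench import bot, capture, camera_info, workorder gives the robot as it stands. The module is installed in compiled form; this text tells all that it offers.
- The arm moves only by the tool jog_arm, never from a script. Its arguments are lists of equal length, an entry for each row: "fingers": the finger opening in mm, from 0 to 85.4; "linear": the shift along the tool's x, y, z in mm, a list of three; "delta_rot": the turn, a rotation vector about the tool's x, y, z in degrees, a list of three. In form: {"fingers": [fingers, ...], "linear": [[dx, dy, dz], ...], "delta_rot": [[rx, ry, rz], ...]}. A call has exactly 5 rows; each row is the pose to reach, as a shift and turn from the pose commanded when the call began, along the tool's axes at that moment; what a row does not reach only later rows make up. A row lasts 1/10 s, in which the tool goes at most 50 mm and 8.59 degrees, less where a joint would pass 70% of its speed; a pose out of reach is approached as far as the arm can. A call with a gripper value outside its range is refused whole. The fingers move at their own pace and stop on an object; "grip_force" is the grip in N (left out, the last holds). Time passes only in rows, so rows that repeat a pose let the fingers close, or fill a call up. It gives the time, the measured TCP pose, the force and the opening at its end, in the units of the state.
- bot.get_state(): the state, without advancing time (a new reading comes with each control period).
- capture(name): name is "scene" or "side" or "wrist"; returns the picture (384x512x3 uint8, red, green, blue); there is no depth.
- camera_info(name): a dict with "K" (3x3 intrinsics, pixels), "world_to_cam" (4x4, takes a point from world to camera coordinates). Camera axes: x right, y down, z forward; pixel columns grow to the right and rows downward; lengths in m; the calibration is good to about 2 mm. A picture is of the moment at which its call begins: read the wrist's pose just before it. camera_info takes no time and is no camera call; for the wrist camera it gives the pose at the moment of the call.
- workorder.sign_off(): hands the job in, once; it reports no verdict.
The state is a dict: "clock": time; "joints": joint angles; "qd": joint speeds; "joint_torque": joint torques, N m; "eef_pos": TCP position; "ee_rot": TCP orientation; "contact_force": force on the tool from outside, world axes, zero at the start; "ft_torque": the same for the moment, N m; "opening": finger opening in m.
Only numpy, scipy, OpenCV 4.12 (cv2) and the standard library are available. Lean on these libraries where they do the work, as an engineer would, in place of code of your own. Each camera call takes 0.05 s, during which the arm holds its last target.

TASK

Load the lidded moisture dish into the feeder lane: slide it along the bench in at the flared mouth and push it through the sprung gate until it presses on the spring buffer and the buffer just gives, by about two millimetres; press gently and never ram it. Then let go and withdraw so that both gate leaves swing shut behind the dish, and leave the two open dishes and the timer where they are.

Things in the scene. Friction and masses are not known exactly. Their poses are not given: they have to be found in the camera images.
- dish: The grey aluminium moisture dish with a lid (the only one with a lid, closed). Round, 68 mm across at the lid (64 mm lower down), 24 mm high, 100 g nominal (70 to 140 g). Origin: centre of its underside; z up. The lid is fixed.
- lane: Feeder lane fixed to the bench, bare aluminium: a straight open-topped channel without a floor (the bench is its floor), 88 mm wide inside, walls 4 mm thick and 34 mm high. Origin: on the bench, mid-lane, in the plane of the gate. x = push direction from mouth to rear (to the robot's left, within 15 degrees); z up. Walls run from x = -45 to +200 mm; the gate has two leaves hinged at x = 0.
- mouth (a point): Middle of the lane's open mouth, on the bench, at lane x = -45 mm; axes as the lane's. Before it two short wings flare out to lane x = -67 mm, where they stand about 117 mm apart inside. No lips here.
- slot (a point): A point in the open slot, lane x = 50 mm, 35 mm up. From lane x = 5 mm to the rear each wall has an inward lip (12 mm wide, underside 32 mm, top 35 mm above the bench), leaving a slot 64 mm wide along the lane: a dish slides under the lips but cannot go in from above; fingers narrower than the slot travel along it.
- rear (a point): Inner face of the closed rear end, lane x = 196 mm, 15 mm up. Ahead of it a stop block carries a soft black buffer plate (3 N per mm, 7 mm travel). It is clamped elsewhere each time and not measured: a dish first touches it with its centre at lane x = 72 to 122 mm. Feel for it: 4 N seats the dish, 7 N (about 2 mm) is plenty; over 13 N on the dish from any part of the lane is too much.
- leaf_l (a joint): Left gate leaf (lane +y side), slippery grey plastic, upright, from 4 to 17 mm above the bench, 3 mm thick, reaching 41 mm from a vertical hinge at lane x = 0, y = 42 mm. Rad: 0 shut, growing as it swings inward (lane +x) to 1.5; never outward. Sprung shut (0.036 N m shut, 0.12 wide open): presses on what stands in the gate. Shuts only with the dish's centre 65 mm past the gate and the fingers out.
- leaf_r (a joint): Right gate leaf (lane -y side), the mirror image of leaf_l, hinge at lane x = 0, y = -42 mm; same angle convention and spring.
- open_dish_a: An open moisture dish without lid, 64 mm across, 21 mm high, standing beyond the lidded dish. Leave alone. Origin: centre of its underside.
- open_dish_b: A second open moisture dish, same size, standing past the rear end of the lane. Leave alone. Origin: centre of its underside.
- timer: A small timer, 58 x 58 x 18 mm, standing beyond the lane. Leave alone. Origin: centre of its underside.
Mind the look-alikes: they are no part of the job. What is shaped like the dish but yellow is not meant.

How it is judged:
On the way, in this order (a step that is already met when the one before it is completed fails the run):
1. the dish, on the bench, is in the gateway and holds both leaves open (x of dish in the frame of lane between -0.02 and 0.05 m and z of dish in the frame of lane below 0.01 m and value of joint each of leaf_l, leaf_r above 0.5 rad), for 0.05 s.
2. the dish is past the gate and pressed on the buffer with at least 4 N (x of dish in the frame of lane above 0.068 m and contact force between dish and lane above 4 N), for 0.1 s.
At the end, for the whole second after the job is handed in: The dish stands flat on the bench in the lane with its centre more than 66 mm past the gate, at rest, and both leaves are shut behind it (each under 0.12 rad) (x of dish in the frame of lane above 0.066 m and z of dish in the frame of lane below 0.005 m and angle between dish's own z axis and vertical below 0.1 rad and value of joint each of leaf_l, leaf_r below 0.12 rad and linear speed of dish below 0.01 m/s); the robot touches nothing.
It fails at once if the dish is pressed against the lane, a leaf or the buffer with more than 13 N (contact force between dish and lane above 13 N).
It fails at once if the dish is tipped by more than 0.5 rad (angle between dish's own z axis and vertical above 0.5 rad).
It fails at once if an open dish or the timer is moved by more than 20 mm (distance of any of open_dish_a, open_dish_b, timer from where it was at the start of the episode above 0.02 m).
It also fails if it takes over 67 s, if anything falls off the work surface, if the arm or the gripper's body presses on something with over 40 N, if the wrist force passes 120 N, or if a joint passes its speed limit or range.

## Working session

There is one attempt and no reset: what is moved stays moved. The work goes in short steps, Python scripts to look and compute and a tool call to move; the robot and the scene stay as the last step left them, time stands still between calls to the robot, and variables do not carry over. Pictures are saved under pics/ and viewed, and the job is handed in when it is done.

Besides the shell and the picture viewer there is one more tool, called after "Emit:" in YAML: its name, and indented under it one key for each argument. jog_arm: Moves the arm, as the interface text tells. Its arguments: {"type":"object","properties":{"fingers":{"type":"array","items":{"type":"number"}},"linear":{"type":"array","items":{"type":"array","items":{"type":"number"}}},"delta_rot":{"type":"array","items":{"type":"array","items":{"type":"number"}}},"grip_force":{"type":"number"}},"required":["fingers","linear","delta_rot"]}

```bash
mkdir -p pics
cat > h.py <<'E'
import numpy as np, cv2
from bench import bot, capture, camera_info, workorder
from scipy.spatial.transform import Rotation as R
def snap(n,f):
    ci=camera_info(n); im=capture(n); cv2.imwrite('pics/'+f,im[:,:,::-1]); return im,ci
def ray(ci,u,v,z):
    K=np.array(ci['K']);T=np.array(ci['world_to_cam']);Rm=T[:3,:3];c=-Rm.T@T[:3,3]
    d=Rm.T@np.linalg.solve(K,[u,v,1]); return c+d*(z-c[2])/d[2]
def proj(ci,p):
    T=np.array(ci['world_to_cam']);q=T[:3,:3]@np.array(p)+T[:3,3];q=np.array(ci['K'])@q;return q[:2]/q[2]
E
python3 - <<'E'
from h import *
s=bot.get_state();print(s)
print(R.from_rotvec(s['ee_rot']).as_matrix().round(3))
for n in ['scene','side','wrist']:
    im,ci=snap(n,n+'0.png');print(n,ray(ci,256,192,0).round(3),np.linalg.inv(ci['world_to_cam'])[:3,3].round(3))
a=[cv2.imread('pics/%s0.png'%n) for n in ['scene','side']]
E
```

```text
{'clock': 0.0, 'joints': array([ 1.29138644e+00,  4.80826752e-01,  1.59691190e+00, -1.32738120e-05,
        1.06510763e+00, -4.65764676e-02]), 'qd': array([ 0.00037091, -0.00086319,  0.00085017, -0.00166136,  0.00039121,
       -0.00036248]), 'joint_torque': array([ 1.74334295e-04, -9.50641751e+01, -4.30159950e+01,  1.14118534e-04,
        1.27767961e-02,  1.75026280e-04]), 'eef_pos': array([0.14982547, 0.63204482, 0.23066152]), 'ee_rot': array([-3.64875911e-01, -3.12013782e+00,  1.94594139e-03]), 'contact_force': array([ 0.13630858, -0.236849  , -0.41026945]), 'ft_torque': array([-0.04547198, -0.00510118, -0.07024071]), 'opening': 0.08520839857962878}
[[-0.973  0.231 -0.   ]
 [ 0.231  0.973 -0.001]
 [ 0.    -0.001 -1.   ]]
scene [0.612 0.123 0.   ] [ 0.142 -0.465  0.585]
side [0.607 0.147 0.   ] [ 0.459 -0.793  0.508]
wrist [0.188 0.619 0.   ] [0.08  0.648 0.373]
```

View pics/scene0.png

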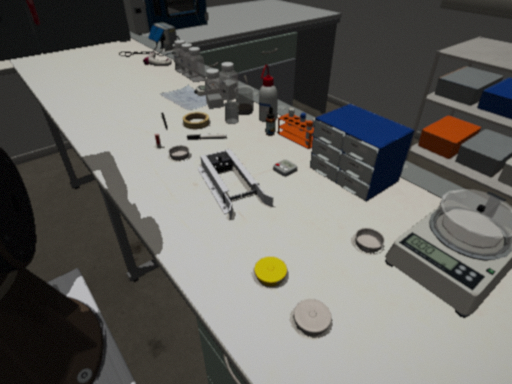

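View pics/side0.png

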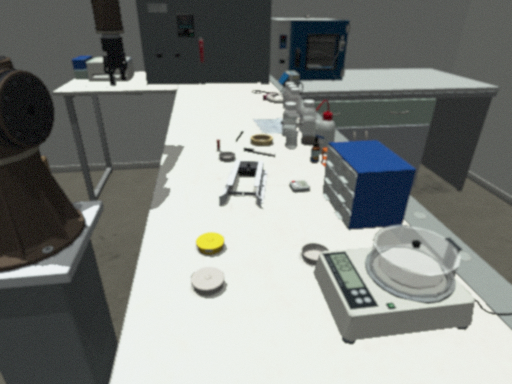

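View pics/wrist0.png

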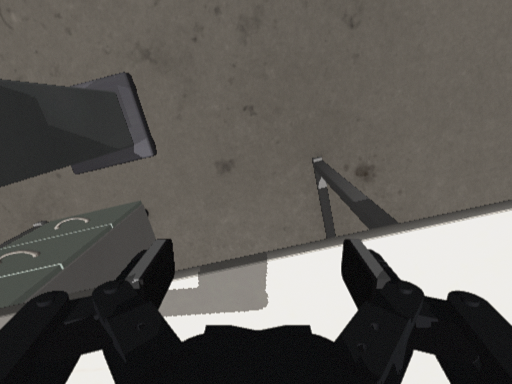

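The scene view shows these candidates: a grey disc at (312,317), a yellow disc at (271,271), an open dish at (369,240), another open dish at (179,153), and a tan ring at (196,120). The lane is around (235,180) with its mouth at about (250,202), and the timer is at (285,167). By the description the grey lidded disc at (312,317) is the one I want, so I'll check it in a close crop.

Run:
```python
from h import *
im=cv2.imread('pics/scene0.png')
a=cv2.resize(im[285:350,280:345],(400,400),interpolation=cv2.INTER_CUBIC)
b=cv2.resize(im[140:220,185:285],(800,640)[0:2],interpolation=cv2.INTER_CUBIC)
b=cv2.resize(im[143:218,190:280],(720,600),interpolation=cv2.INTER_CUBIC)
cv2.imwrite('pics/c1.png',a);cv2.imwrite('pics/c2.png',b)
s=cv2.imread('pics/side0.png');cv2.imwrite('pics/c3.png',cv2.resize(s[155:210,210:280],(763,600),interpolation=cv2.INTER_CUBIC))
for n,pts in {'scene':[(312,314,.024),(271,268,.02),(369,239,.02),(179,152,.02),(285,166,.018)],'side':[(208,278,.024)]}.items():
    for u,v,z in pts: print(n,u,v,ray(camera_info(n),u,v,z).round(3))
```

```text
scene 312 314 [ 0.447 -0.245  0.024]
scene 271 268 [ 0.461 -0.116  0.02 ]
scene 369 239 [ 0.687 -0.19   0.02 ]
scene 179 152 [0.535 0.41  0.02 ]
scene 285 166 [0.741 0.149 0.018]
side 208 278 [ 0.449 -0.248  0.024]
```

View pics/c1.png

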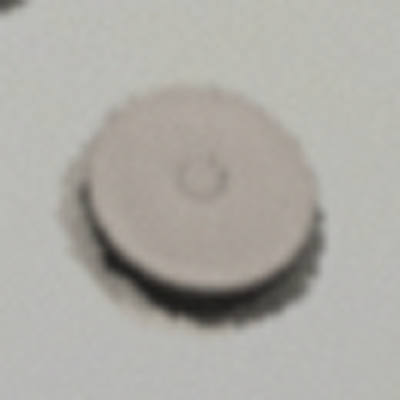

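View pics/c2.png

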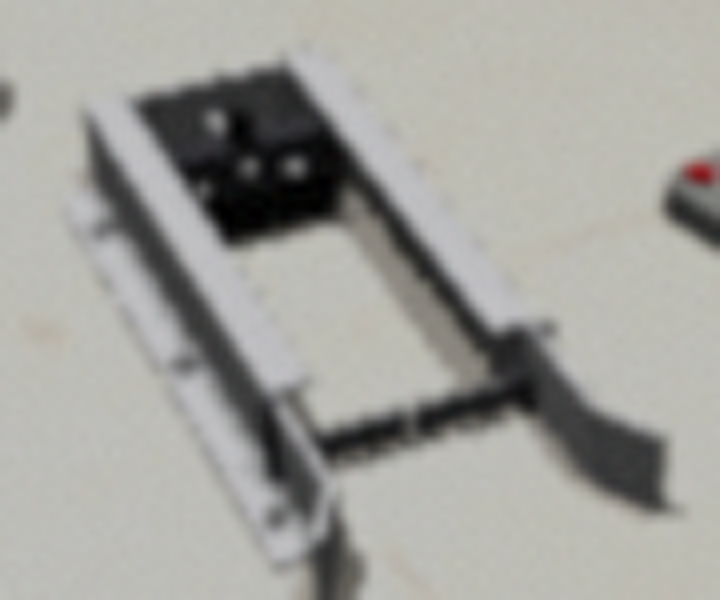

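View pics/c3.png

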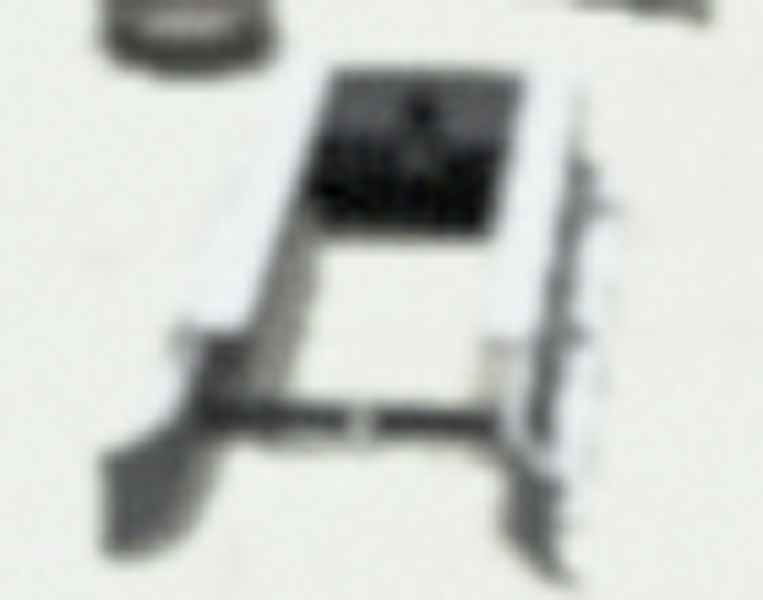

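The crop confirms a flat grey closed lid. The lane is clear too: the gate is at about scene pixel (241,195), with the buffer block at the far end. Next comes a rough lane fit from the scene view.

Run:
```python
from h import *
ci=camera_info('scene')
f=lambda x,y,z:ray(ci,190+x/8,143+y/8,z)
for nm,(x,y,z) in dict(Lf_out=(268,395,.035),Lf_in=(302,382,.035),Rf_in=(490,330,.035),Rf_out=(530,325,.035),Lr_out=(88,100,.035),Rr_out=(322,55,.035),gate=(412,418,.017)).items(): print(nm,f(x,y,z).round(4))
```

```text
Lf_out [0.5173 0.1388 0.035 ]
Lf_in [0.5298 0.1376 0.035 ]
Rf_in [0.5945 0.1219 0.035 ]
Rf_out [0.6066 0.1158 0.035 ]
Lr_out [0.566  0.3281 0.035 ]
Rr_out [0.6527 0.3004 0.035 ]
gate [0.5596 0.1189 0.017 ]
```

Emit:
jog_arm:
  fingers: [85,85,85,85,85]
  linear:
    - [-38,-24,-6]
    - [-76,-48,-12]
    - [-114,-72,-18]
    - [-152,-96,-24]
    - [-190,-120,-30]
  delta_rot:
    - [0,0,8]
    - [0,0,16]
    - [0,0,24]
    - [0,0,32]
    - [0,0,40]

```text
clock: 0.65
eef_pos: [0.308, 0.4704, 0.2614]
ee_rot: [1.418, 2.804, -0.0]
contact_force: [0.6, -0.1, -0.1]
opening: 0.0849
```

Emit:
jog_arm:
  fingers: [85,85,85,85,85]
  linear:
    - [-45,2,-4]
    - [-90,4,-8]
    - [-135,6,-12]
    - [-180,8,-16]
    - [-225,10,-20]
  delta_rot:
    - [0,0,8]
    - [0,0,16]
    - [0,0,24]
    - [0,0,32]
    - [0,0,40]

```text
clock: 1.15
eef_pos: [0.4503, 0.2957, 0.2815]
ee_rot: [-2.291, -2.149, -0.0]
contact_force: [0.3, 0.5, -0.5]
opening: 0.0852
```

Emit:
jog_arm:
  fingers: [85,85,85,85,85]
  linear:
    - [-32,30,0]
    - [-64,60,0]
    - [-96,90,0]
    - [-138,126,0]
    - [-138,126,0]
  delta_rot:
    - [0,0,5]
    - [0,0,10.6]
    - [0,0,10.6]
    - [0,0,10.6]
    - [0,0,10.6]

```text
clock: 1.65
eef_pos: [0.57, 0.1482, 0.281]
ee_rot: [2.477, 1.93, 0.0]
contact_force: [0.2, 0.6, 0.2]
opening: 0.085
```

Run:
```python
from h import *
s=bot.get_state();print(s['eef_pos'],s['ee_rot'])
import pickle
im,ci=snap('wrist','w1.png');pickle.dump(ci,open('w1.pkl','wb'))
```

```text
[0.56999522 0.14817655 0.28098353] [2.47674577e+00 1.93049200e+00 9.97763623e-05]
```

View pics/w1.png

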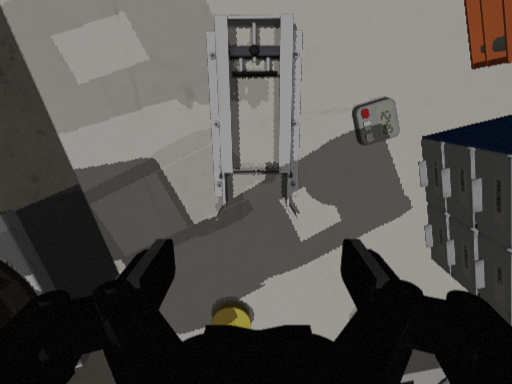

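This wrist view shows the lane from above: rear end at row 15–22, buffer plate at about (256,74), gate at about (256,172), and wings ending at (220,215) and (296,213). I'll enlarge it to measure.

Run:
```python
import cv2
im=cv2.imread('pics/w1.png');cv2.imwrite('pics/w1c.png',cv2.resize(im[5:105,200:310],(660,600),interpolation=cv2.INTER_CUBIC));cv2.imwrite('pics/w1d.png',cv2.resize(im[125:225,200:310],(660,600),interpolation=cv2.INTER_CUBIC))
```

```text
(no output)
```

View pics/w1c.png

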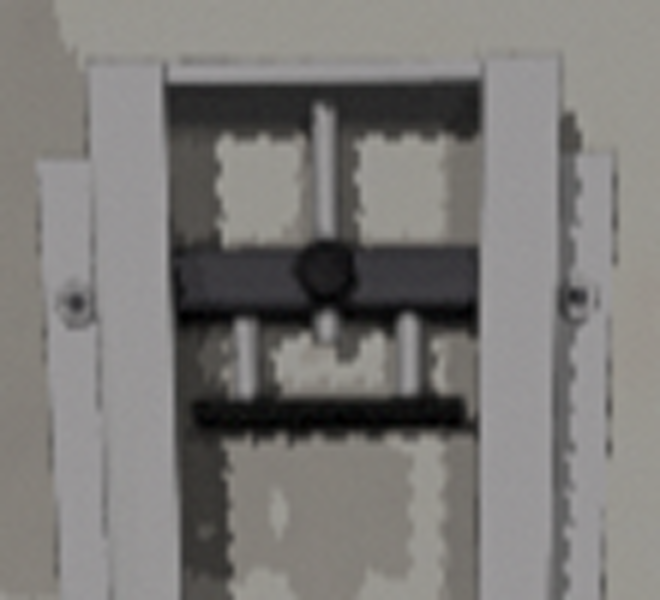

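View pics/w1d.png

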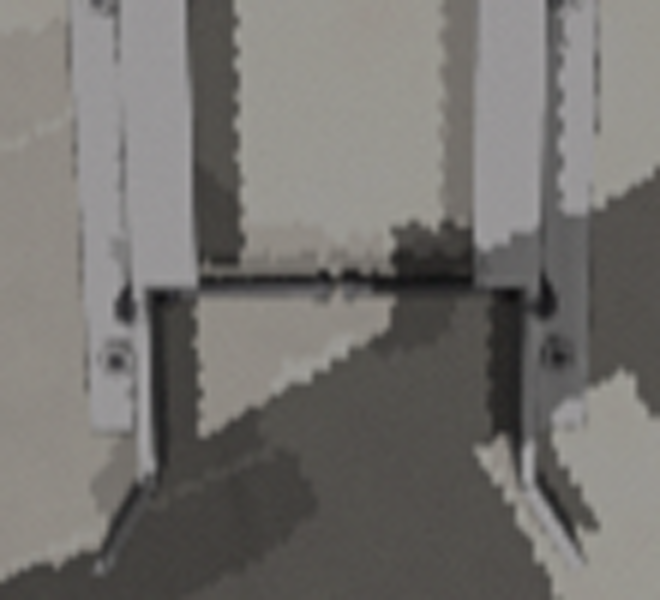

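```bash
cat > lane.py <<'E'
from h import *
import pickle
ci=pickle.load(open('w1.pkl','rb'))
f=lambda x,y,o,z=.035:ray(ci,200+x/6-.4,o+y/6-.4,z)[:2]
P=dict(Lri=f(166,62,5),Rri=f(481,57,5),Lro=f(89,65,5),Rro=f(559,58,5),Lfi=f(197,288,125),Rfi=f(473,286,125),Lfo=f(131,288,125),Rfo=f(546,286,125))
wl=f(100,570,125,.034);wr=f(580,560,125,.034)
rear=(P['Lri']+P['Rri']+P['Lro']+P['Rro'])/4;front=(P['Lfi']+P['Rfi']+P['Lfo']+P['Rfo'])/4
ex=(rear-front)/np.linalg.norm(rear-front);ey=np.array([-ex[1],ex[0]])
O=front-.005*ex
E
python3 - <<'E'
from lane import *
print('slot',np.linalg.norm(P['Lfi']-P['Rfi']),np.linalg.norm(P['Lri']-P['Rri']),'out',np.linalg.norm(P['Lfo']-P['Rfo']),np.linalg.norm(P['Lro']-P['Rro']),'len(195)',np.linalg.norm(rear-front))
print('O',O,'ang',np.degrees(np.arctan2(ex[1],ex[0])))
for p in (wl,wr): print('wing',(p-O)@ex,(p-O)@ey)
for z in (.01,.02,.03):
  b=f(330,432,5,z);print('buffer',z,(b-O)@ex,(b-O)@ey)
g=f(337,290,125,.017);print('gate',(g-O)@ex,(g-O)@ey)
# side/scene dish
for n,o in (('scene',(270,275,355,360)),('side',(180,255,235,300))):
  im=capture(n)[:,:,::-1].copy();c=camera_info(n)
  hsv=cv2.cvtColor(im,cv2.COLOR_BGR2HSV)
  cv2.imwrite('pics/d_%s.png'%n,cv2.resize(im[o[1]:o[3],o[0]:o[2]],None,fx=7,fy=7,interpolation=cv2.INTER_CUBIC))
E
```

```text
slot 0.06426200865555763 0.06313942872888588 out 0.09662424781491201 0.09423424397909168 len(195) 0.19415229824183708
O [0.56324277 0.12723802] ang 76.5140940206524
wing -0.06553657187306058 0.05901543446507694
wing -0.06434827456744661 -0.058634920487731126
buffer 0.01 0.1321029882371855 -7.638730957209201e-05
buffer 0.02 0.13116407740020236 -0.00014631081241875667
buffer 0.03 0.13022516656321917 -0.0002162343152654343
gate 0.00016269458312100234 8.597767313494662e-05
```

View pics/d_scene.png

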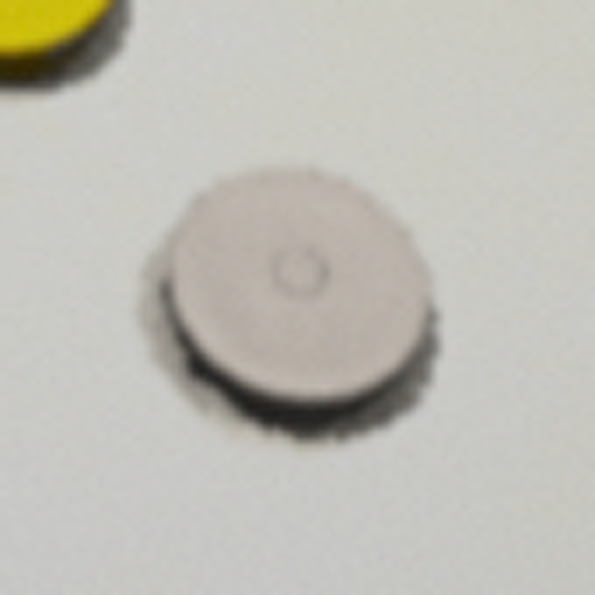

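Every lane size agrees with the drawing: slot 64.3/63.1 mm, outer width 96.6/94.2 mm, length 194 mm, and wings 117.6 mm apart. The lane origin is (0.563, 0.127) with its x axis at 76.5°, and the buffer face is at x ≈ 131 mm, so first contact should come with the dish centre at about 97 mm. The dish is at (0.448, -0.246), and both views agree on that. Going to it now.

Emit:
jog_arm:
  fingers: [85,85,85,85,85]
  linear:
    - [-46,-3,10]
    - [-92,-5,20]
    - [-138,-7,30]
    - [-184,-10,40]
    - [-230,-12,50]
  delta_rot:
    - [0,0,-0.6]
    - [0,0,-0.6]
    - [0,0,-0.6]
    - [0,0,-0.6]
    - [0,0,-0.6]

```text
clock: 2.3
eef_pos: [0.499, -0.0679, 0.2311]
ee_rot: [-2.462, -1.951, -0.0]
contact_force: [1.0, 0.3, -0.3]
opening: 0.0851
```

Emit:
jog_arm:
  fingers: [85,85,85,85,85]
  linear:
    - [-46,-3,15]
    - [-92,-5,30]
    - [-138,-8,50]
    - [-182,-10,70]
    - [-182,-10,100]
  delta_rot:
    - [0,0,0]
    - [0,0,0]
    - [0,0,0]
    - [0,0,0]
    - [0,0,0]

```text
clock: 2.8
eef_pos: [0.4485, -0.2462, 0.1317]
ee_rot: [2.464, 1.944, 0.001]
contact_force: [0.1, 0.1, -0.6]
opening: 0.0851
```

Run:
```python
from h import *
s=bot.get_state();p=s['eef_pos'];M=R.from_rotvec(s['ee_rot']).as_matrix();print(p,s['joints'].round(2),np.degrees(np.arctan2(M[1,0],M[0,0])))
im,ci=snap('wrist','w2.png')
print(M.T@(np.array([.448,-.246,0])-p)*1000, proj(ci,[.448,-.246,.024]))
```

```text
[ 0.4484901  -0.24617438  0.13166683] [-0.56  0.42  2.01 -0.    0.71 -0.33] 76.54199002668234
[  0.25797401  -0.93008375 131.66432341] [255.82249885 187.76707142]
```

View pics/w2.png

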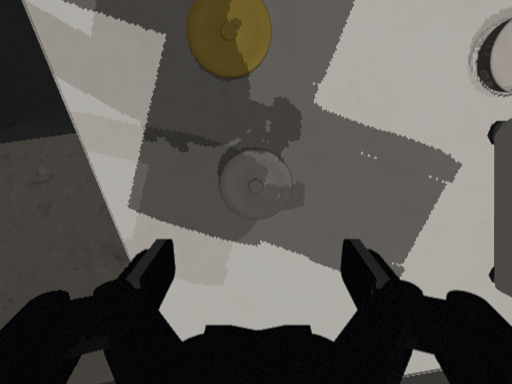

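The dish centre shows at (256,185) against a predicted (256,188), so it is about 2–3 mm further along tool +x. Descend and grip lightly.

Emit:
jog_arm:
  fingers: [85,85,85,85,85]
  linear:
    - [2,-1,40]
    - [2,-1,80]
    - [2,-1,105]
    - [2,-1,120]
    - [2,-1,127]
  delta_rot:
    - [0,0,0]
    - [0,0,0]
    - [0,0,0]
    - [0,0,0]
    - [0,0,0]
  grip_force: 20

```text
clock: 3.35
eef_pos: [0.4478, -0.2386, 0.0036]
ee_rot: [-2.461, -1.95, 0.001]
contact_force: [0.1, -0.1, 0.3]
opening: 0.0852
```

Emit:
jog_arm:
  fingers: [60,60,60,60,60]
  linear:
    - [0,0,0]
    - [0,0,0]
    - [0,0,0]
    - [0,0,0]
    - [0,0,0]
  delta_rot:
    - [0,0,0]
    - [0,0,0]
    - [0,0,0]
    - [0,0,0]
    - [0,0,0]
  grip_force: 20

```text
clock: 3.85
eef_pos: [0.4485, -0.2409, 0.0051]
ee_rot: [2.463, 1.948, 0.001]
contact_force: [2.1, 2.7, 9.8]
opening: 0.0659
```

Run:
```python
from h import *
s=bot.get_state();print({k:np.round(s[k],4) for k in ('eef_pos','contact_force','ft_torque','opening','joints')})
im,ci=snap('wrist','w3.png')
s=bot.get_state();print(s['contact_force'],s['opening'],s['eef_pos'])
a,c=snap('side','s3.png');cv2.imwrite('pics/s3c.png',cv2.resize(a[200:320,140:280,::-1],None,fx=5,fy=5,interpolation=cv2.INTER_CUBIC))
```

```text
{'eef_pos': array([ 0.4485, -0.2409,  0.0051]), 'contact_force': array([2.1394, 2.6512, 9.8289]), 'ft_torque': array([ 0.5069, -0.1002,  0.0585]), 'opening': np.float64(0.0659), 'joints': array([-5.5240e-01,  6.4000e-01,  2.0826e+00,  2.0000e-04,  4.1760e-01,
       -3.1980e-01])}
[1.89012631 4.0439175  9.24023679] 0.06606653414621735 [ 0.44856937 -0.24091464  0.00510669]
```

View pics/s3c.png

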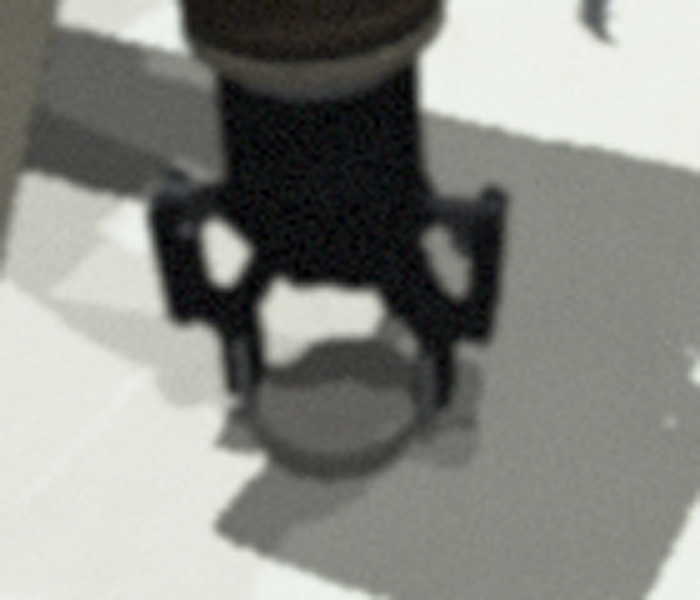

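View pics/w3.png

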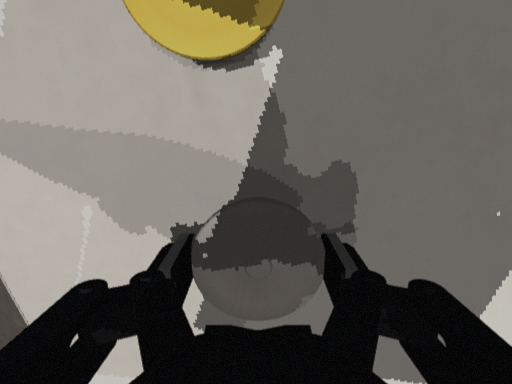

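Run:
```python
from h import *
s=bot.get_state();p=s['eef_pos'];M=R.from_rotvec(s['ee_rot']).as_matrix();print(p,s['clock'])
ci=camera_info('wrist');q=ray(ci,258,268,.024);print(q,M.T@(q-p)*1000)
ci=camera_info('scene');im=capture('scene');
a=im[280:360,270:360,::-1];cv2.imwrite('pics/sc3.png',cv2.resize(a,None,fx=7,fy=7,interpolation=cv2.INTER_CUBIC))
print(M.round(4))
```

```text
[ 0.44855266 -0.24091666  0.00510086] 3.95
[ 0.44822516 -0.24595396  0.024     ] [ -4.98322638   0.87114513 -18.89623734]
[[ 2.309e-01  9.730e-01  1.300e-03]
 [ 9.730e-01 -2.309e-01 -7.000e-04]
 [-3.000e-04  1.400e-03 -1.000e+00]]
```

View pics/sc3.png

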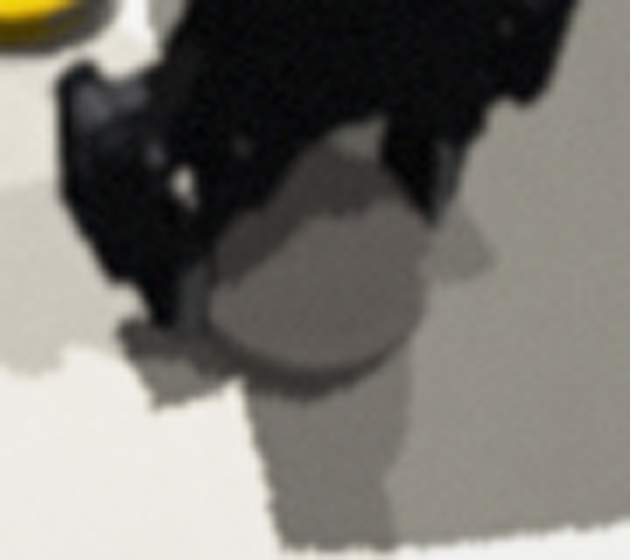

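The dish is held 5 mm behind the pad centre, which is acceptable. The yellow look-alike is straight ahead, so I'll unload the tips by 2 mm and slide around it on its far side.

Emit:
jog_arm:
  fingers: [60,60,60,60,60]
  linear:
    - [0,0,-2]
    - [0,10,-2]
    - [5,35,-2]
    - [15,60,-2]
    - [30,80,-2]
  delta_rot:
    - [0,0,0]
    - [0,0,0]
    - [0,0,0]
    - [0,0,0]
    - [0,0,0]

```text
clock: 4.5
eef_pos: [0.535, -0.2308, 0.0066]
ee_rot: [2.464, 1.946, 0.001]
contact_force: [-0.1, -0.4, -0.9]
opening: 0.0659
```

Run:
```python
from h import *
s=bot.get_state();print({k:np.round(s[k],4) for k in ('eef_pos','contact_force','opening')})
snap('wrist','w4.png');a,_=snap('side','s4.png');cv2.imwrite('pics/s4c.png',cv2.resize(a[180:320,140:300,::-1],None,fx=4,fy=4))
```

```text
{'eef_pos': array([ 0.535 , -0.2308,  0.0066]), 'contact_force': array([-0.1014, -0.4376, -0.8651]), 'opening': np.float64(0.0659)}
```

View pics/w4.png

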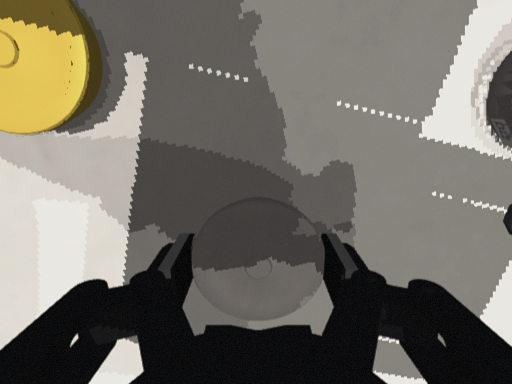

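View pics/s4c.png

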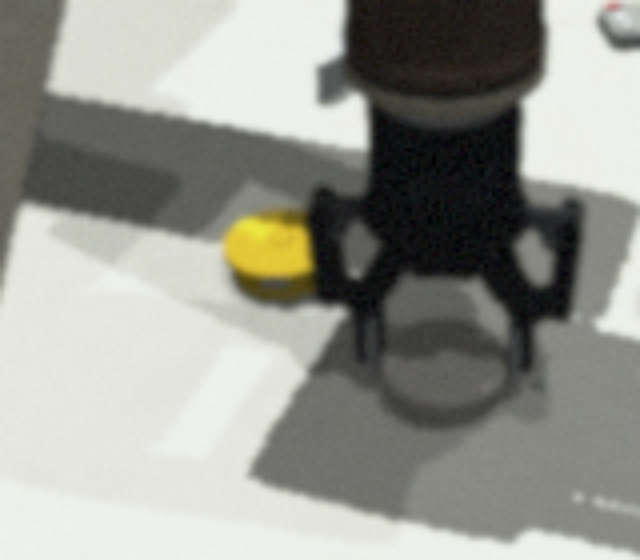

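Emit:
jog_arm:
  fingers: [60,60,60,60,60]
  linear:
    - [25,0,0]
    - [65,0,0]
    - [105,0,0]
    - [145,0,0]
    - [180,-15,0]
  delta_rot:
    - [0,0,0]
    - [0,0,0]
    - [0,0,0]
    - [0,0,0]
    - [0,0,0]

```text
clock: 5.1
eef_pos: [0.5617, -0.0501, 0.0065]
ee_rot: [2.463, 1.947, 0.002]
contact_force: [0.9, -0.2, -0.6]
opening: 0.0658
```

Emit:
jog_arm:
  fingers: [60,60,60,60,60]
  linear:
    - [25,-15,0]
    - [45,-30,0]
    - [60,-38,0]
    - [65,-40,0]
    - [65,-40,1]
  delta_rot:
    - [0,0,0]
    - [0,0,0]
    - [0,0,0]
    - [0,0,0]
    - [0,0,0]

```text
clock: 5.6
eef_pos: [0.536, 0.0214, 0.0054]
ee_rot: [2.463, 1.95, 0.0]
contact_force: [-0.2, -0.3, -0.5]
opening: 0.0656
```

Run:
```python
from lane import *
s=bot.get_state();p=s['eef_pos'];d=p[:2]-O
M=R.from_rotvec(s['ee_rot']).as_matrix();print(p,'lane',d@ex*1e3,d@ey*1e3,np.degrees(np.arctan2(M[1,0],M[0,0])),s['contact_force'],s['opening'])
im,ci=snap('wrist','w5.png');pickle.dump(ci,open('w5.pkl','wb'))
```

```text
[0.53602436 0.02141067 0.00542691] lane -109.2569012207712 1.788330131483935 76.72003633462022 [-0.19826636 -0.2617182  -0.50977273] 0.0656112644870506
```

View pics/w5.png

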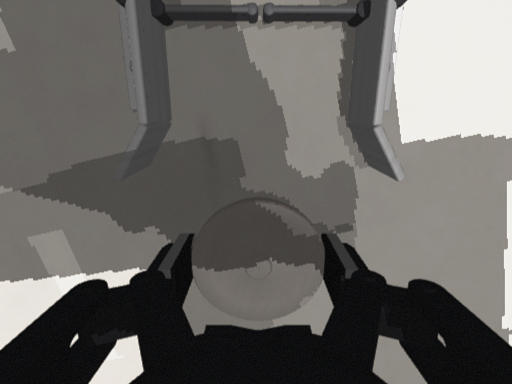

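The dish faces the mouth. The leaf gap is at (261,12) and the wings' middle is at about x=263, against the dish at x=258, so I'll shift 2 mm, set it down and release.

Emit:
jog_arm:
  fingers: [60,60,60,85,85]
  linear:
    - [0,1,0.5]
    - [0,2,1]
    - [0,2,1]
    - [0,2,1]
    - [0,2,1]
  delta_rot:
    - [0,0,0.2]
    - [0,0,0.2]
    - [0,0,0.2]
    - [0,0,0.2]
    - [0,0,0.2]

```text
clock: 6.15
eef_pos: [0.5382, 0.0198, 0.0043]
ee_rot: [2.469, 1.943, 0.001]
contact_force: [0.0, 1.3, 0.0]
opening: 0.0848
```

Emit:
jog_arm:
  fingers: [85,85,85,85,85]
  linear:
    - [0,0,0]
    - [0,0,-20]
    - [0,0,-45]
    - [-30,0,-55]
    - [-72,0,-55]
  delta_rot:
    - [0,0,0]
    - [0,0,0]
    - [0,0,0]
    - [0,0,0]
    - [0,0,0]

```text
clock: 6.65
eef_pos: [0.5223, -0.0494, 0.0608]
ee_rot: [2.464, 1.946, 0.004]
contact_force: [-0.1, -1.1, 0.4]
opening: 0.0852
```

Run:
```python
from lane import *
s=bot.get_state();p=s['eef_pos'];d=p[:2]-O
M=R.from_rotvec(s['ee_rot']).as_matrix();print(p,'lane',d@ex*1e3,d@ey*1e3,np.degrees(np.arctan2(M[1,0],M[0,0])),s['contact_force'],s['opening'])
im,ci=snap('wrist','w6.png');pickle.dump(ci,open('w6.pkl','wb'))
```

```text
[ 0.52228655 -0.04939502  0.0608026 ] lane -181.31403240053376 -1.364968700268307 76.60395425530098 [-0.13288465 -1.13421138  0.38003865] 0.0851779068633636
```

View pics/w6.png

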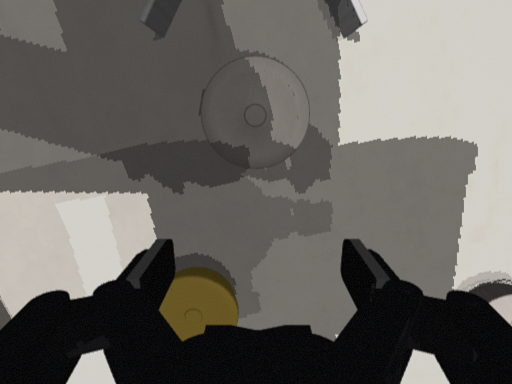

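Run:
```python
from lane import *
c=pickle.load(open('w6.pkl','rb'))
q=ray(c,255,111,.024)[:2]-O;print('dish lane',q@ex*1e3,q@ey*1e3)
for u,v in ((155,37),(356,34)):
  q=ray(c,u,v,.034)[:2]-O;print('wing tip',q@ex*1e3,q@ey*1e3)
```

```text
dish lane -112.51944254422476 -0.5424675816018174
wing tip -74.35815140336952 52.820005282840036
wing tip -72.70792361888003 -54.617855516982516
```

Emit:
jog_arm:
  fingers: [22,22,22,22,22]
  linear:
    - [0,-1.4,0]
    - [0,-1.4,0]
    - [0,-1.4,0]
    - [0,-1.4,0]
    - [0,-1.4,0]
  delta_rot:
    - [0,0,0]
    - [0,0,0]
    - [0,0,0]
    - [0,0,0]
    - [0,0,0]

```text
clock: 7.2
eef_pos: [0.5196, -0.0484, 0.0592]
ee_rot: [-2.467, -1.945, 0.0]
contact_force: [0.5, 0.5, -0.2]
opening: 0.0222
```

Emit:
jog_arm:
  fingers: [22,22,22,22,22]
  linear:
    - [0,1,20]
    - [0,1,40]
    - [0,1,49]
    - [0,1,49]
    - [8,1,49]
  delta_rot:
    - [0,0,0]
    - [0,0,0]
    - [0,0,0]
    - [0,0,0]
    - [0,0,0]

```text
clock: 7.7
eef_pos: [0.5223, -0.0416, 0.0105]
ee_rot: [-2.468, -1.943, 0.0]
contact_force: [-0.2, 0.6, -0.4]
opening: 0.0223
```

```bash
cat > st.py <<'E'
from lane import *
import sys
s=bot.get_state();p=s['eef_pos'];d=p[:2]-O;F=np.array(s['contact_force'])
M=R.from_rotvec(s['ee_rot']).as_matrix();print('t',s['clock'],'z',p[2].round(4),'lane',(d@ex*1e3).round(1),(d@ey*1e3).round(1),np.degrees(np.arctan2(M[1,0],M[0,0])).round(2),'F ex,ey,z',(F[:2]@ex).round(2),(F[:2]@ey).round(2),F[2].round(2),s['opening'])
if len(sys.argv)>1:
  im,ci=snap('wrist',sys.argv[1]+'.png');pickle.dump(ci,open(sys.argv[1]+'.pkl','wb'))
E
python3 st.py w7
```

```text
t 7.7 z 0.0105 lane -173.8 0.4 76.42 F ex,ey,z 0.57 0.3 -0.39 0.022259214118677942
```

View pics/w7.png

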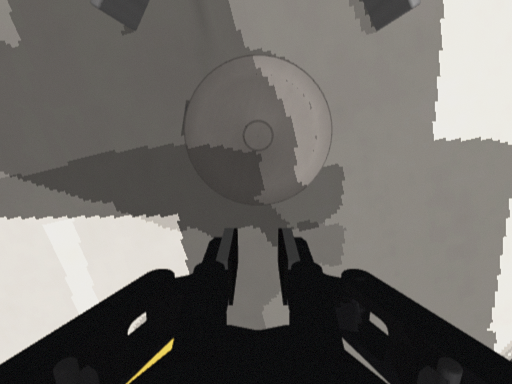

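The fingers stand squarely behind the dish. Its centre is at (258,135) and the two tips at x≈232 and x≈284. I'll start pushing.

Emit:
jog_arm:
  fingers: [22,22,22,22,22]
  linear:
    - [8,0,0]
    - [14,0,0]
    - [20,0,0]
    - [28,0,0]
    - [36,0,0]
  delta_rot:
    - [0,0,0]
    - [0,0,0]
    - [0,0,0]
    - [0,0,0]
    - [0,0,0]

```text
clock: 8.25
eef_pos: [0.5309, -0.0058, 0.0104]
ee_rot: [2.468, 1.944, 0.0]
contact_force: [1.1, -0.4, 1.1]
opening: 0.0217
```

Emit:
jog_arm:
  fingers: [22,22,22,22,22]
  linear:
    - [8,0,0]
    - [16,0,0]
    - [24,0,0]
    - [32,0,0]
    - [40,0,0]
  delta_rot:
    - [0,0,0]
    - [0,0,0]
    - [0,0,0]
    - [0,0,0]
    - [0,0,0]

```text
clock: 8.75
eef_pos: [0.5402, 0.0331, 0.0103]
ee_rot: [-2.468, -1.944, 0.0]
contact_force: [0.0, -0.9, 0.5]
opening: 0.0221
```

```bash
python3 st.py w8
```

```text
t 8.75 z 0.0103 lane -96.9 0.4 76.46 F ex,ey,z -0.83 -0.24 0.47 0.022099729303496317
```

View pics/w8.png

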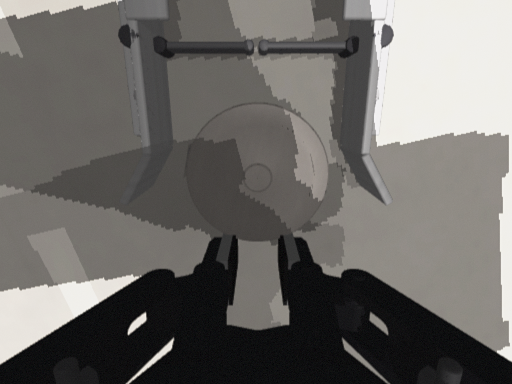

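The dish is centred in the mouth, with its centre at (257,177) and the gate gap at (256,46). Continue gently through the gate.

Emit:
jog_arm:
  fingers: [22,22,22,22,22]
  linear:
    - [6,0,0]
    - [12,0,0]
    - [18,0,0]
    - [23,0,0]
    - [28,0,0]
  delta_rot:
    - [0,0,0]
    - [0,0,0]
    - [0,0,0]
    - [0,0,0]
    - [0,0,0]

```text
clock: 9.3
eef_pos: [0.5467, 0.0599, 0.0103]
ee_rot: [-2.468, -1.944, 0.0]
contact_force: [-0.5, -2.3, 1.1]
opening: 0.0224
```

Emit:
jog_arm:
  fingers: [22,22,22,22,22]
  linear:
    - [4,0,0]
    - [8,0,0]
    - [12,0,0]
    - [16,0,0]
    - [20,0,0]
  delta_rot:
    - [0,0,0]
    - [0,0,0]
    - [0,0,0]
    - [0,0,0]
    - [0,0,0]

```text
clock: 9.8
eef_pos: [0.5511, 0.0792, 0.0102]
ee_rot: [-2.468, -1.944, 0.001]
contact_force: [-0.3, -3.6, -0.2]
opening: 0.0225
```

```bash
python3 st.py w9
```

```text
t 9.8 z 0.0102 lane -49.5 0.6 76.46 F ex,ey,z -3.62 -0.54 -0.25 0.022461667633764885
```

View pics/w9.png

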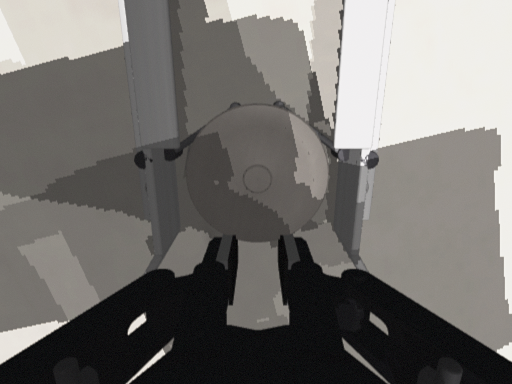

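Both leaves are opening evenly, with their tips at (236,106) and (279,103). The push force is 3.6 N, which fits the springs. Continue.

Emit:
jog_arm:
  fingers: [22,22,22,22,22]
  linear:
    - [4,0,0]
    - [8,0,0]
    - [12,0,0]
    - [16,0,0]
    - [20,0,0]
  delta_rot:
    - [0,0,0]
    - [0,0,0]
    - [0,0,0]
    - [0,0,0]
    - [0,0,0]

```text
clock: 10.35
eef_pos: [0.5559, 0.0986, 0.0102]
ee_rot: [-2.468, -1.944, 0.001]
contact_force: [-0.5, -5.2, -0.4]
opening: 0.0215
```

Emit:
jog_arm:
  fingers: [22,22,22,22,22]
  linear:
    - [4,0,0]
    - [8,0,0]
    - [12,0,0]
    - [16,0,0]
    - [20,0,0]
  delta_rot:
    - [0,0,0]
    - [0,0,0]
    - [0,0,0]
    - [0,0,0]
    - [0,0,0]

```text
clock: 10.85
eef_pos: [0.5608, 0.1183, 0.0103]
ee_rot: [2.468, 1.944, 0.0]
contact_force: [-0.2, -3.2, 1.1]
opening: 0.0219
```

```bash
python3 st.py w10
```

```text
t 10.85 z 0.0103 lane -9.3 0.3 76.46 F ex,ey,z -3.18 -0.55 1.12 0.021898325890566422
```

View pics/w10.png

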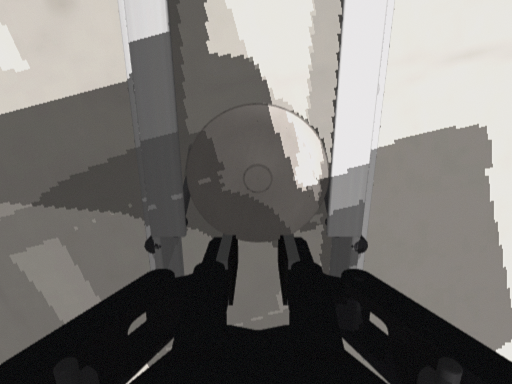

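Emit:
jog_arm:
  fingers: [22,22,22,22,22]
  linear:
    - [4,0,0]
    - [8,0,0]
    - [12,0,0]
    - [16,0,0]
    - [20,0,0]
  delta_rot:
    - [0,0,0]
    - [0,0,0]
    - [0,0,0]
    - [0,0,0]
    - [0,0,0]

```text
clock: 11.4
eef_pos: [0.5655, 0.1379, 0.0103]
ee_rot: [2.468, 1.944, 0.0]
contact_force: [-0.3, -1.4, -0.5]
opening: 0.0223
```

Emit:
jog_arm:
  fingers: [22,22,22,22,22]
  linear:
    - [4,0,0]
    - [8,0,0]
    - [12,0,0]
    - [16,0,0]
    - [20,0,0]
  delta_rot:
    - [0,0,0]
    - [0,0,0]
    - [0,0,0]
    - [0,0,0]
    - [0,0,0]

```text
clock: 11.9
eef_pos: [0.5703, 0.1572, 0.0105]
ee_rot: [2.468, 1.944, 0.0]
contact_force: [-0.9, -1.6, 5.1]
opening: 0.0218
```

```bash
python3 st.py w11
```

```text
t 11.9 z 0.0105 lane 30.8 0.1 76.46 F ex,ey,z -1.73 0.54 5.06 0.021805328699351353
```

View pics/w11.png

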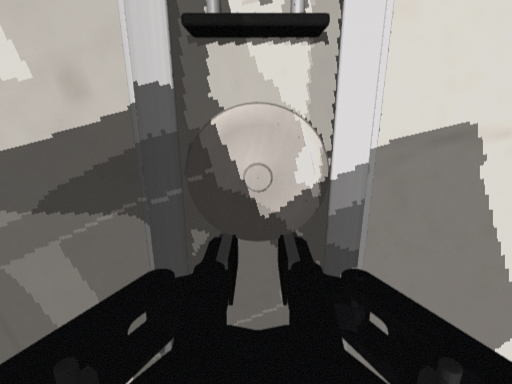

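The dish is past the gate and centred, with the buffer plate edge at row 35. An upward 5 N has appeared on the tool, probably the gripper linkage on the lips or a leaf edge under a finger. I'll raise it slightly and see.

Emit:
jog_arm:
  fingers: [22,22,22,22,22]
  linear:
    - [0,0,-1]
    - [0,0,-2]
    - [0,0,-3]
    - [0,0,-3]
    - [0,0,-3]
  delta_rot:
    - [0,0,0]
    - [0,0,0]
    - [0,0,0]
    - [0,0,0]
    - [0,0,0]

```text
clock: 12.45
eef_pos: [0.57, 0.1568, 0.0133]
ee_rot: [-2.468, -1.944, 0.0]
contact_force: [0.3, 0.6, -0.6]
opening: 0.0218
```

```bash
python3 st.py;python3 - <<'E'
from h import *
a,_=snap('side','s12.png');cv2.imwrite('pics/s12c.png',cv2.resize(a[100:230,190:320,::-1],(600,600),interpolation=cv2.INTER_CUBIC))
E
```

```text
t 12.45 z 0.0133 lane 30.3 0.3 76.45 F ex,ey,z 0.63 -0.11 -0.56 0.021801513458430247
```

View pics/s12c.png

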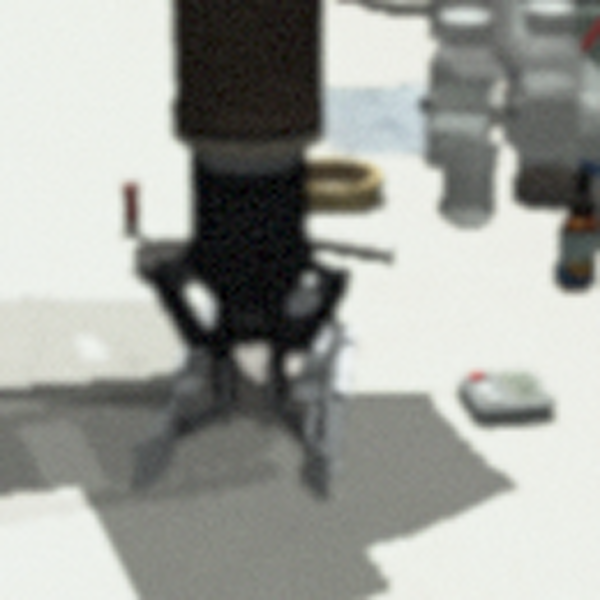

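The force has cleared. I'll approach the buffer, taking the last part slowly.

Emit:
jog_arm:
  fingers: [22,22,22,22,22]
  linear:
    - [3,0,0]
    - [6,0,0]
    - [9,0,0]
    - [12,0,0]
    - [15,0,0]
  delta_rot:
    - [0,0,0]
    - [0,0,0]
    - [0,0,0]
    - [0,0,0]
    - [0,0,0]

```text
clock: 13.0
eef_pos: [0.5736, 0.1719, 0.0133]
ee_rot: [-2.468, -1.944, -0.0]
contact_force: [0.1, -0.3, 0.5]
opening: 0.0219
```

```bash
python3 st.py w13
```

```text
t 13.0 z 0.0133 lane 45.8 0.3 76.46 F ex,ey,z -0.23 -0.11 0.47 0.021881073612136683
```

View pics/w13.png

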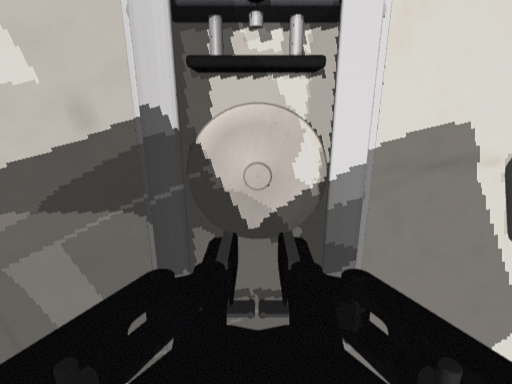

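The leaves are already swinging in behind, with tips at (240,308) and (272,308). The gap from dish to plate, rows 103 to 72, is about 10–14 mm. I'll go slowly from here.

Emit:
jog_arm:
  fingers: [22,22,22,22,22]
  linear:
    - [1.5,0,0]
    - [3,0,0]
    - [4.5,0,0]
    - [6,0,0]
    - [7,0,0]
  delta_rot:
    - [0,0,0]
    - [0,0,0]
    - [0,0,0]
    - [0,0,0]
    - [0,0,0]

```text
clock: 13.55
eef_pos: [0.5753, 0.1784, 0.0133]
ee_rot: [2.468, 1.944, 0.0]
contact_force: [0.0, -0.6, -0.2]
opening: 0.0221
```

```bash
python3 st.py
```

```text
t 13.55 z 0.0133 lane 52.5 0.2 76.46 F ex,ey,z -0.57 -0.16 -0.23 0.02210010773978433
```

Emit:
jog_arm:
  fingers: [22,22,22,22,22]
  linear:
    - [0.5,0,0]
    - [1,0,0]
    - [1.5,0,0]
    - [2,0,0]
    - [2,0,0]
  delta_rot:
    - [0,0,0]
    - [0,0,0]
    - [0,0,0]
    - [0,0,0]
    - [0,0,0]

```text
clock: 14.05
eef_pos: [0.5757, 0.1802, 0.0133]
ee_rot: [2.468, 1.944, 0.0]
contact_force: [-0.6, 0.3, -0.1]
opening: 0.0223
```

```bash
python3 st.py w14
```

```text
t 14.05 z 0.0133 lane 54.4 0.2 76.46 F ex,ey,z 0.16 0.61 -0.13 0.022261310597124925
```

View pics/w14.png

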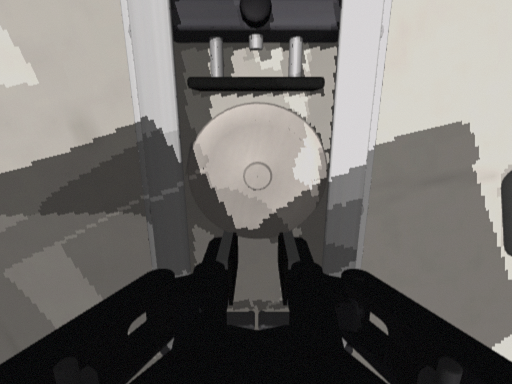

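The gap is now 12 px, about 5 mm.

Emit:
jog_arm:
  fingers: [22,22,22,22,22]
  linear:
    - [0.7,0,0]
    - [1.4,0,0]
    - [2.1,0,0]
    - [2.8,0,0]
    - [3.2,0,0]
  delta_rot:
    - [0,0,0]
    - [0,0,0]
    - [0,0,0]
    - [0,0,0]
    - [0,0,0]

```text
clock: 14.6
eef_pos: [0.5764, 0.1834, 0.0133]
ee_rot: [2.468, 1.944, 0.0]
contact_force: [-0.1, 0.0, 0.3]
opening: 0.022
```

```bash
python3 st.py
```

```text
t 14.6 z 0.0133 lane 57.7 0.3 76.47 F ex,ey,z 0.01 0.07 0.26 0.022044403079849586
```

Emit:
jog_arm:
  fingers: [22,22,22,22,22]
  linear:
    - [0.3,0,0]
    - [0.6,0,0]
    - [0.9,0,0]
    - [1.2,0,0]
    - [1.2,0,0]
  delta_rot:
    - [0,0,0]
    - [0,0,0]
    - [0,0,0]
    - [0,0,0]
    - [0,0,0]

```text
clock: 15.1
eef_pos: [0.5767, 0.1845, 0.0133]
ee_rot: [-2.468, -1.944, 0.0]
contact_force: [0.6, 0.4, 0.4]
opening: 0.0221
```

```bash
python3 st.py
```

```text
t 15.1 z 0.0133 lane 58.8 0.3 76.46 F ex,ey,z 0.5 -0.5 0.37 0.022059128194003717
```

Emit:
jog_arm:
  fingers: [22,22,22,22,22]
  linear:
    - [0.3,0,0]
    - [0.6,0,0]
    - [0.9,0,0]
    - [1.2,0,0]
    - [1.2,0,0]
  delta_rot:
    - [0,0,0]
    - [0,0,0]
    - [0,0,0]
    - [0,0,0]
    - [0,0,0]

```text
clock: 15.6
eef_pos: [0.577, 0.1857, 0.0133]
ee_rot: [2.468, 1.944, 0.0]
contact_force: [0.4, 0.7, 0.0]
opening: 0.0218
```

```bash
python3 st.py w15
```

```text
t 15.6 z 0.0133 lane 60.1 0.2 76.47 F ex,ey,z 0.81 -0.21 0.0 0.0218153009446391
```

View pics/w15.png

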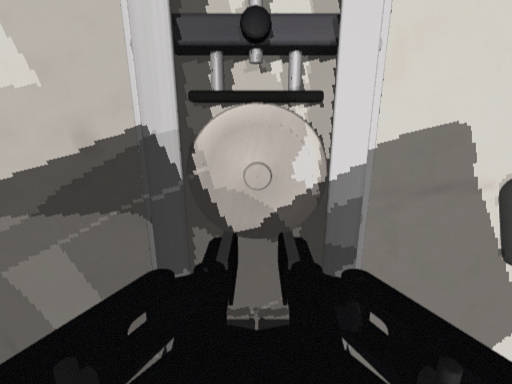

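Nearly touching now: the plate's near edge is at row 102 and the dish front at row 104.

Emit:
jog_arm:
  fingers: [22,22,22,22,22]
  linear:
    - [0.3,0,0]
    - [0.6,0,0]
    - [0.9,0,0]
    - [1.2,0,0]
    - [1.2,0,0]
  delta_rot:
    - [0,0,0]
    - [0,0,0]
    - [0,0,0]
    - [0,0,0]
    - [0,0,0]

```text
clock: 16.15
eef_pos: [0.5772, 0.1868, 0.0133]
ee_rot: [-2.468, -1.944, 0.0]
contact_force: [-0.4, -1.8, 1.1]
opening: 0.0221
```

```bash
python3 st.py
```

```text
t 16.15 z 0.0133 lane 61.2 0.3 76.46 F ex,ey,z -1.87 0.01 1.13 0.022053879493278635
```

Contact at about 1.9 N. A bit further, aiming for 5.5–6.5 N.

Emit:
jog_arm:
  fingers: [22,22,22,22,22]
  linear:
    - [0.3,0,0]
    - [0.6,0,0]
    - [0.8,0,0]
    - [0.8,0,0]
    - [0.8,0,0]
  delta_rot:
    - [0,0,0]
    - [0,0,0]
    - [0,0,0]
    - [0,0,0]
    - [0,0,0]

```text
clock: 16.65
eef_pos: [0.5774, 0.1875, 0.0133]
ee_rot: [-2.468, -1.944, 0.0]
contact_force: [-0.9, -2.4, 0.5]
opening: 0.022
```

```bash
python3 st.py
```

```text
t 16.65 z 0.0133 lane 61.9 0.3 76.46 F ex,ey,z -2.55 0.27 0.52 0.02196965605907915
```

Emit:
jog_arm:
  fingers: [22,22,22,22,22]
  linear:
    - [0.3,0,0]
    - [0.6,0,0]
    - [0.8,0,0]
    - [0.8,0,0]
    - [0.8,0,0]
  delta_rot:
    - [0,0,0]
    - [0,0,0]
    - [0,0,0]
    - [0,0,0]
    - [0,0,0]

```text
clock: 17.15
eef_pos: [0.5776, 0.1883, 0.0133]
ee_rot: [-2.468, -1.944, 0.0]
contact_force: [-0.9, -4.7, 0.9]
opening: 0.0223
```

```bash
python3 st.py w16
```

```text
t 17.15 z 0.0133 lane 62.8 0.3 76.46 F ex,ey,z -4.75 -0.19 0.86 0.022250288614912447
```

View pics/w16.png

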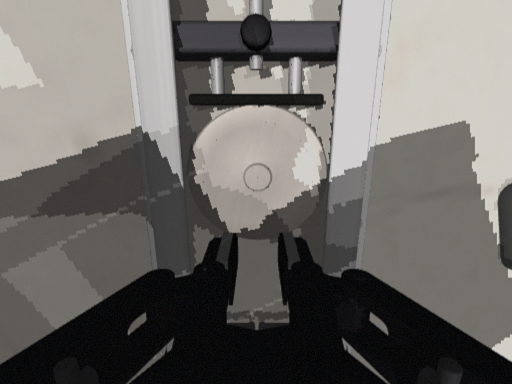

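Emit:
jog_arm:
  fingers: [22,22,22,22,22]
  linear:
    - [0.3,0,0]
    - [0.5,0,0]
    - [0.5,0,0]
    - [0.5,0,0]
    - [0.5,0,0]
  delta_rot:
    - [0,0,0]
    - [0,0,0]
    - [0,0,0]
    - [0,0,0]
    - [0,0,0]

```text
clock: 17.7
eef_pos: [0.5777, 0.1888, 0.0133]
ee_rot: [-2.468, -1.944, 0.0]
contact_force: [-1.9, -4.8, 1.0]
opening: 0.0221
```

```bash
python3 st.py; python3 -c "
from h import *
capture('side')";python3 st.py
```

```text
t 17.7 z 0.0133 lane 63.2 0.3 76.46 F ex,ey,z -5.1 0.69 1.02 0.022116875394616917
t 17.75 z 0.0133 lane 63.2 0.4 76.46 F ex,ey,z -4.94 1.05 0.9 0.021950442558928574
```

Emit:
jog_arm:
  fingers: [22,22,22,22,22]
  linear:
    - [0.3,0,0]
    - [0.5,0,0]
    - [0.5,0,0]
    - [0.5,0,0]
    - [0.5,0,0]
  delta_rot:
    - [0,0,0]
    - [0,0,0]
    - [0,0,0]
    - [0,0,0]
    - [0,0,0]

```text
clock: 18.25
eef_pos: [0.5777, 0.1891, 0.0133]
ee_rot: [-2.468, -1.944, 0.001]
contact_force: [-1.5, -6.0, 0.5]
opening: 0.0216
```

```bash
python3 st.py; python3 -c "
from h import *
capture('side')";python3 st.py w17
```

```text
t 18.25 z 0.0133 lane 63.6 0.4 76.46 F ex,ey,z -6.19 0.02 0.46 0.021564931414331457
t 18.3 z 0.0132 lane 63.6 0.4 76.46 F ex,ey,z -5.7 -0.11 1.48 0.021946454018859755
```

The dish is pressed with about 6 N, and I held that for more than 0.5 s. Now I'll back off gently and rise straight out through the slot.

Emit:
jog_arm:
  fingers: [22,22,22,22,22]
  linear:
    - [-0.7,0,0]
    - [-1.4,0,0]
    - [-2.5,0,0]
    - [-5,0,0]
    - [-8,0,0]
  delta_rot:
    - [0,0,0]
    - [0,0,0]
    - [0,0,0]
    - [0,0,0]
    - [0,0,0]

```text
clock: 18.85
eef_pos: [0.5763, 0.1817, 0.0134]
ee_rot: [2.468, 1.944, 0.001]
contact_force: [0.4, 0.4, -0.8]
opening: 0.0224
```

```bash
python3 st.py w18
```

```text
t 18.85 z 0.0134 lane 56.0 0.0 76.47 F ex,ey,z 0.46 -0.26 -0.77 0.022356328988626474
```

View pics/w18.png

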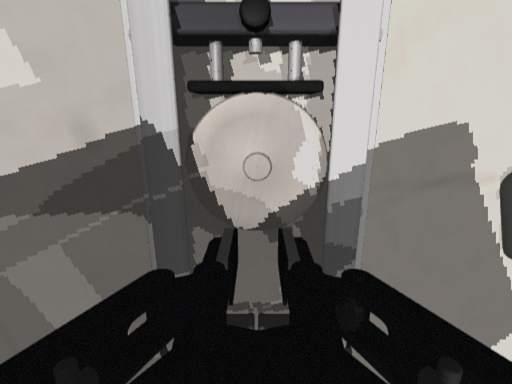

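The fingers are clear of the dish, which rests against the buffer. Now straight up.

Emit:
jog_arm:
  fingers: [22,22,22,22,22]
  linear:
    - [0,0,-10]
    - [0,0,-30]
    - [0,0,-60]
    - [0,0,-100]
    - [0,0,-145]
  delta_rot:
    - [0,0,0]
    - [0,0,0]
    - [0,0,0]
    - [0,0,0]
    - [0,0,0]

```text
clock: 19.4
eef_pos: [0.5754, 0.1815, 0.1598]
ee_rot: [-2.467, -1.944, 0.002]
contact_force: [1.5, -0.0, 0.2]
opening: 0.0221
```

Emit:
jog_arm:
  fingers: [22,22,22,22,22]
  linear:
    - [0,0,-40]
    - [-20,0,-80]
    - [-20,0,-100]
    - [-20,0,-100]
    - [-20,0,-100]
  delta_rot:
    - [0,0,0]
    - [0,0,0]
    - [0,0,0]
    - [0,0,0]
    - [0,0,0]

```text
clock: 19.9
eef_pos: [0.5714, 0.1622, 0.2591]
ee_rot: [2.467, 1.944, 0.002]
contact_force: [-0.7, 0.1, -0.0]
opening: 0.0222
```

```bash
python3 st.py w19
python3 - <<'E'
from h import *
a=cv2.imread('pics/w19.png');cv2.imwrite('pics/w19c.png',cv2.resize(a[0:230,180:330],(520,598*520//520),interpolation=cv2.INTER_CUBIC))
snap('scene','sc19.png')
E
```

```text
t 19.9 z 0.2591 lane 35.9 0.3 76.46 F ex,ey,z -0.1 0.73 -0.03 0.022181538536115875
```

View pics/w19.png

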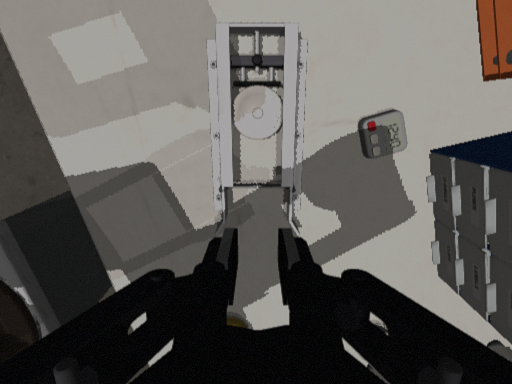

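View pics/sc19.png

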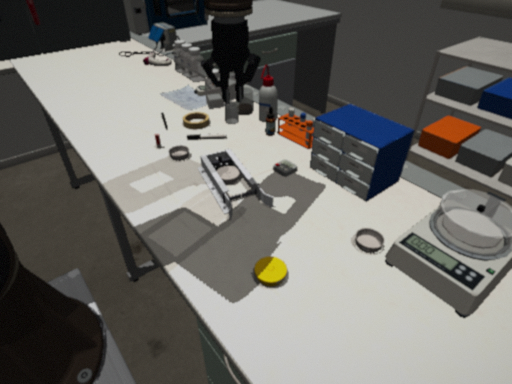

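Run:
```python
from lane import *
c=pickle.load(open('w19.pkl','rb'))
q=ray(c,257.5,112,.024)[:2]-O;print('dish lane',q@ex*1e3,q@ey*1e3)
q=ray(c,257,184,.017)[:2]-O;print('gate',q@ex*1e3)
a=cv2.imread('pics/w19.png');cv2.imwrite('pics/w19d.png',cv2.resize(a[70:220,205:310],(560,800)[0:1]+(600,),interpolation=cv2.INTER_CUBIC))
```

```text
dish lane 100.8147547584221 -0.809398971049178
gate 3.6245929392663085
```

View pics/w19d.png

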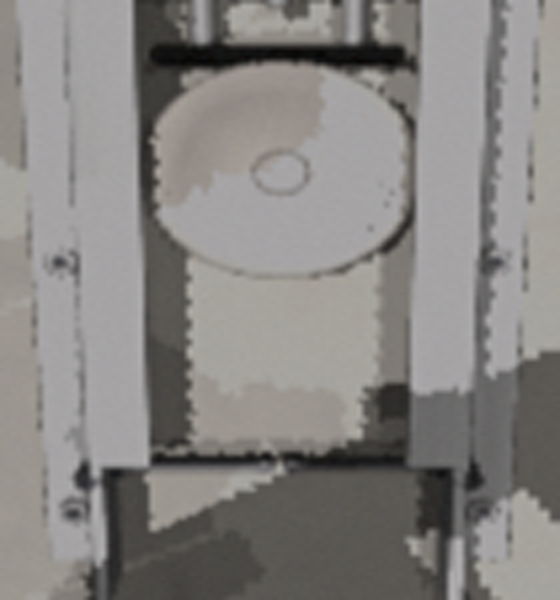

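Both leaves lie straight across the gate. The dish is flat at lane x ≈ 100 mm against the plate, and nothing touches the robot. Handing in.

```bash
python3 -c "
from bench import workorder
print(workorder.sign_off())"
```

```text
the job is handed in; nothing more can be done
None
```

The lidded dish is in the feeder lane against the buffer and the job is handed in, at about 20 s of the 67 s allowed. The hand-in gives no verdict.

**What I did:** I gripped the dish and drew it round the yellow look-alike to the mouth, released it, and pushed it through the gate with the fingers nearly closed. I lifted it a millimetre or two while drawing it, so that stretch was not purely sliding. I pressed it on the buffer to about 6 N, roughly 2 mm of give, then backed off and lifted the fingers out through the slot.

**Last checks:**
- **Dish:** its centre measures about 100 mm past the gate, centred in the lane, lying flat and touching the buffer plate.
- **Gate:** both leaves lie straight across the lane, shut behind the dish.
- **Robot:** it touches nothing, and its force reading is noise only.
- **Other items:** both open dishes and the timer look unmoved in the scene picture. I did not measure them again.

**What disagreed:**
- **Grip:** it closed about 5 mm off the dish's centre, with about 10 N up on the tool, probably the finger tips on the bench. I raised the tool 2 mm and the force cleared.
- **In the lane:** an upward force of about 5 N appeared at the gate end. I raised the fingers 3 mm and it cleared; I did not find the cause.
- **Buffer:** it touched a few millimetres later than my picture estimate of 97 mm.

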